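Mix a capped tube on the vortex mixer

TASK

Mix the orange-capped tube on the vortex mixer: take it out of the rack, stand it upright in the mixer's rubber cup and push the sprung cup down onto its stop with it, firmly but without ramming. Keep it pressed down for a good three seconds, and finish with the gripper still holding the tube and the cup fully down; leave the other tubes and everything else on the bench where they are.

Things in the scene. Friction and masses are not known exactly. Their poses are not given: they have to be found in the camera images.
- tube_orange_mid (a point): Centre (half-way up) of the orange-capped tube: clear 15 ml screw-cap tube, 118 mm tall in all, body 17 mm across, its lowest 20 mm tapering to a 6 mm flat tip; the orange cap is 22 mm across and takes the top 16 mm. The tube's z axis runs up to the cap; about 25 g.
- tube_orange_tip (a point): Tip of the orange-capped tube: centre of its 6 mm flat lower end, 59 mm below its centre and 118 mm below the top of the cap.
- tube_blue_mid (a point): Centre (half-way up) of the blue-capped tube: clear 15 ml screw-cap tube, 118 mm tall in all, body 17 mm across, its lowest 20 mm tapering to a 6 mm flat tip; the blue cap is 22 mm across and takes the top 16 mm. The tube's z axis runs up to the cap; about 25 g. To be left in the rack.
- tube_green_mid (a point): Centre (half-way up) of the green-capped tube: clear 15 ml screw-cap tube, 118 mm tall in all, body 17 mm across, its lowest 20 mm tapering to a 6 mm flat tip; the green cap is 22 mm across and takes the top 16 mm. The tube's z axis runs up to the cap; about 25 g. To be left in the rack.
- rack: White plastic grid rack, fixed, 47 mm (its x) by 141 mm (its y), 72 mm high, 2 rows of 6 square cells 22 mm apart (openings 19.5 mm). Origin: centre of its underside. The tubes stand upright on its 5 mm thick floor, all in one row (rack x = -11 mm) and at least 44 mm apart along its y, each in any of the three places; the other row is empty. A tube in the rack has its tip 5 mm and the top of its cap 123 mm above the bench.
- mixer: Vortex mixer, fixed: pale box-shaped body 165 mm (its x) by 125 mm (its y), 114 mm high, black control panel on its -x side, black rubber cup standing on top in the middle. Origin: centre of its underside.
- cup_seat (a point): Centre of the cup's inner floor, where the tube's tip goes; 132 mm above the bench when the cup is up. The cup is open at the top: rim 20 mm above this point and about 32 mm wide inside, narrowing to about 20 mm at the floor; 40 mm across outside. Moves with the cup.
- cup (a joint): How far the cup has been pushed down, m: 0 up, 0.008 on its hard stop. Its spring needs about 3 N to start it moving and about 9 N to reach the stop, and lifts it again when let go; pushing harder than that only loads the stop, and a steady push of 12 to 20 N keeps it there surely.
- reagent: Amber reagent bottle, 56 mm across, 110 mm high, loose; origin at the centre of its underside. Bystander.
- dish_low: Lower of two stacked clear petri dishes, 90 mm across, 14 mm high each, loose; origin at the centre of its underside. Bystander.
- dish_top: Upper of the two petri dishes; origin at the centre of its underside. Bystander.
- slide_box: Blue slide box, 177 by 87 mm, 35 mm high, loose; origin at the centre of its underside. Bystander.
- marker: Marker pen lying on the bench, 130 mm long, 13 mm thick, loose. Bystander.
- timer: White digital timer lying flat, 62 by 62 mm, 17 mm high, loose. Bystander.

How it is judged:
By the outcome, as a careful person would: the job done as asked, in the order asked, and still so for the second after the job is handed in, while the arm keeps its last pose, push and grip.
It also fails if it takes over 53 s, if anything falls off the work surface, if the arm or the gripper's body presses on something with over 40 N, if the wrist force passes 120 N, or if a joint passes its speed limit or range.

ROBOT

A 6-joint arm with a two-finger parallel gripper is mounted at the origin on the work surface. World frame = base frame: x ahead of the robot, y to its left, z up, the work surface at z = 0. Lengths are in mm, angles in rad, forces in N, time in s.
With the tool pointing down it reaches from about 400 to 825 mm from the base axis. Payload 7 kg.
Tool frame: the origin (TCP) lies midway between the tips of the shut fingers; the grasp point (between the pads) lies manip.hold_point_z behind it (manip.hold_point_z is the distance from the TCP to the grasp point, in mm); z points along the fingers, y is the line along which they close (so a half turn about z gives the same grasp; the last joint's range is limited). The gripper opens to 88 mm and grips with 3 to 60 N. Pads are 19 mm wide; open, the fingers measure 130 mm over their backs; the gripper's body (78 mm by 193 mm) begins 47 mm behind the grasp point.
Start: joints at [-0.973, 0.359, 0.012, 0, -1.224, -0.288], TCP at [205.759, -642.852, 226.561] pointing down, gripper open.
Joint ranges: [-3.07, 3.07], [-1.43, 2.12], [-1.02, 1.25], [-3.03, 1.67], [-3.05, -0], [-3.03, 3.03]. Speed limits (rad/s): [2.39, 2.39, 3.01, 3.14, 3.14, 3.14].

INTERFACE

Orientations are given as a unit quaternion [x, y, z, w].
In Python, from plant import manip, release, grasp, imaging, hand_in, sensors gives the robot as it stands. Calls block until the motion is done:
- manip.goto(position, orientation): joint-space move of the TCP to a pose.
- manip.line_to(position, speed=150, rot=None, f_stop=None): straight line of the TCP; rot=None keeps the orientation; speed is the mean speed in mm/s. With f_stop (N) it stops when the force on the tool has changed by that much, and returns True; else False.
- manip.set_joints(angles): joint-space move.
- release() and grasp(grip_force=None): open the fingers fully, or close them until they stop; grip_force is the grip in N (None keeps the last).
- manip.pause(seconds).
- manip.inverse_kinematics(position, orientation): joint angles nearest the present ones, or None.
- imaging.capture(name): name is "scene" or "top"; returns (picture, depth): 420x560x3 uint8, red, green, blue; 420x560 float32, mm along the optical axis (not along the pixel's ray), 0 where there is no reading.
- imaging.camera_model(name): a dict with "K" (3x3 intrinsics, pixels), "world_to_cam" (4x4, takes a point from world to camera coordinates). Camera axes: x right, y up, looking along -z (the intrinsics and any distortion apply to the point x, -y, -z); pixel columns grow to the right and rows downward; lengths in mm; the calibration is good to about 2 mm. A picture is of the moment at which its call begins. camera_model takes no time and is no camera call.
A pose or a line that the arm cannot do raises manip.IKError and nothing moves.
- hand_in(): hands the job in; it is judged then, once.
Readings, each from a call of its own:
- sensors.current_time(): time.
- sensors.current_joint_pos(): joint angles.
- sensors.current_dq(): joint speeds.
- sensors.current_joint_torque(): joint torques, N m.
- sensors.current_position(): TCP position.
- sensors.current_tool_rot(): TCP orientation.
- sensors.current_wrist_force(): force on the tool from outside, world axes, zero at the start.
- sensors.current_moment(): the same for the moment, N m.
- sensors.current_width(): finger opening in mm.
- sensors.current_grasp_force(): force on a finger pad.
Only numpy, scipy, OpenCV 4.12 (cv2) and the standard library are available. Lean on these libraries where they do the work, as an engineer would, in place of code of your own. Each camera call takes 0.05 s, during which the arm holds its last target. There are 200 camera calls.

## Working session

There is one attempt and no reset: what is moved stays moved. The work goes in short steps, each a Python script; the robot and the scene stay as the last script left them, time stands still between calls to the robot, and variables do not carry over. Pictures are saved under pics/ and viewed, at most 10 in all, crops included, and the job is handed in when it is done.

```bash
ls; mkdir -p pics; python3 - <<'E'
from plant import *
import cv2,numpy as np
for n in("scene","top"):
    p,d=imaging.capture(n); cv2.imwrite(f"pics/{n}0.png",p[:,:,::-1]); np.savez(f"{n}0.npz",p=p,d=d)
    m=imaging.camera_model(n); print(n,m, d.min(),d.max())
print(manip.hold_point_z,sensors.current_time(),sensors.current_tool_rot(),sensors.current_position())
E
```

```text
pics
scene {'K': array([[520.19453604,   0.        , 269.34574321],
       [  0.        , 520.19453604, 203.76741135],
       [  0.        ,   0.        ,   1.        ]]), 'world_to_cam': array([[-7.09098674e-01,  7.04959826e-01, -1.45159852e-02,
         4.00298108e+02],
       [-6.18737909e-01, -6.12234038e-01,  4.92273179e-01,
         3.31666547e+02],
       [ 3.38145635e-01,  3.58051849e-01,  8.70319713e-01,
        -1.52404038e+03],
       [ 0.00000000e+00,  0.00000000e+00,  0.00000000e+00,
         1.00000000e+00]])} 0.0 2379.6572
top {'K': array([[396.56666455,   0.        , 277.2807829 ],
       [  0.        , 396.56666455, 203.39792756],
       [  0.        ,   0.        ,   1.        ]]), 'world_to_cam': array([[ 2.66598855e-02, -9.99316876e-01,  2.55936087e-02,
        -1.75909627e+01],
       [ 9.97737054e-01,  2.81811897e-02,  6.10458199e-02,
        -5.95566571e+02],
       [-6.17253763e-02,  2.39082171e-02,  9.97806782e-01,
        -1.06826793e+03],
       [ 0.00000000e+00,  0.00000000e+00,  0.00000000e+00,
         1.00000000e+00]])} 0.0 1961.2025
18.8 0.1 [-1.54212039e-01  9.88037494e-01  7.24380834e-04 -1.81921367e-04] [ 205.60421957 -642.45364068  225.72141957]
```

View pics/scene0.png

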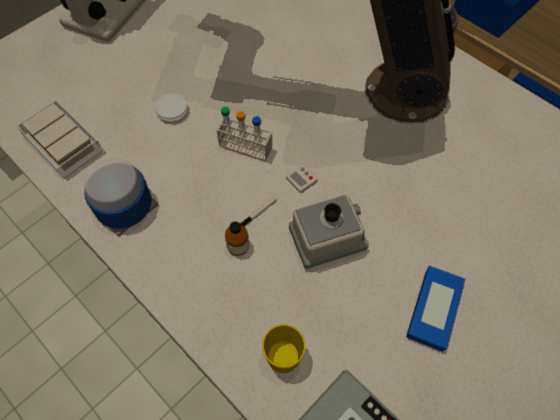

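View pics/top0.png

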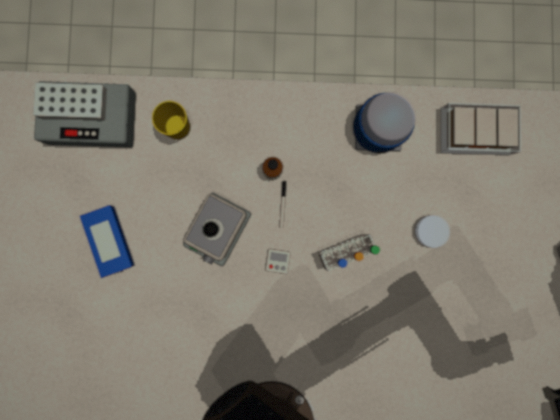

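The scene view shows the caps at about (226,111) green, (241,117) orange and (257,121) blue, and the cup at (332,212). In the top view the caps are at (375,250), (359,256) and (342,263), and the cup at (211,229). Orange is in the middle of the row. Next I measure these by masks in both views.

```bash
cat > h.py <<'E'
import numpy as np,cv2
from plant import *
from scipy.spatial.transform import Rotation as R
def ray(n,uv):
    m=imaging.camera_model(n);K=m["K"];T=m["world_to_cam"]
    d=np.array([(uv[0]-K[0,2])/K[0,0],-(uv[1]-K[1,2])/K[1,1],-1.])
    return -T[:3,:3].T@T[:3,3],T[:3,:3].T@d
def onz(n,uv,z):
    c,d=ray(n,uv);return c+d*(z-c[2])/d[2]
def tri(a,b):
    (c,d),(e,f)=ray("top",a),ray("scene",b)
    s=np.linalg.lstsq(np.c_[d,-f],e-c,rcond=None)[0];p,q=c+d*s[0],e+f*s[1]
    return (p+q)/2,np.linalg.norm(p-q)
def blob(p,near,lo,hi,r=14,ch=None):
    h=cv2.cvtColor(p,cv2.COLOR_RGB2HSV);m=cv2.inRange(h,np.array(lo),np.array(hi))
    k=np.zeros_like(m);cv2.circle(k,near,r,255,-1);m&=k
    n,l,s,c=cv2.connectedComponentsWithStats(m);i=1+np.argmax(s[1:,4]);return c[i],s[i]
HSV=dict(orange=((6,140,90),(20,255,255)),blue=((100,140,60),(125,255,255)),green=((50,100,40),(85,255,255)),cup=((0,0,0),(180,255,60)))
def down(yaw): # tool y axis direction at yaw+90deg
    return (R.from_euler('z',yaw)*R.from_euler('x',np.pi)).as_quat()
E
cat > m.py <<'E'
from h import *
T=np.load("top0.npz")["p"];S=np.load("scene0.npz")["p"]
g=dict(orange=((359,256),(241,117)),blue=((342,263),(257,121)),green=((375,250),(226,111)),cup=((211,229),(332,212)))
for k,(a,b) in g.items():
    ca,sa=blob(T,a,*HSV[k]);cb,sb=blob(S,b,*HSV[k])
    z=152 if k=="cup" else 117
    print(k,ca.round(1),sa[2:],cb.round(1),sb[2:],[x.round(1) for x in tri(ca,cb)],onz("top",ca,z).round(1),onz("scene",cb,z).round(1))
for n,P,s in(("top",T,(310,220,90,60)),("scene",S,(205,95,85,75)),("top",T,(175,185,85,85)),("scene",S,(280,190,100,80))):
    x,y,w,h=s;g_=cv2.resize(P[y:y+h,x:x+w],(400,300),interpolation=cv2.INTER_NEAREST)
    globals().setdefault("L",[]).append(g_)
cv2.imwrite("pics/crops.png",np.vstack([np.hstack(L[:2]),np.hstack(L[2:])])[:,:,::-1])
E
python3 m.py
```

```text
orange [358.2 255.8] [ 9  8 56] [240.5 115.2] [ 8 10 60] [array([ 465.2, -202.6,  120.3]), np.float64(0.2)] [ 465.  -203.4  117. ] [ 463.4 -204.6  117. ]
blue [341.8 262.5] [ 8  7 41] [256.  119.9] [ 7  7 42] [array([ 448.1, -162.2,  121.4]), np.float64(0.7)] [ 447.5 -162.8  117. ] [ 445.9 -165.1  117. ]
green [374.4 249.3] [ 8  8 51] [224.8 110.8] [ 8  9 59] [array([ 482.3, -243.4,  118.2]), np.float64(0.4)] [ 482.1 -243.5  117. ] [ 481.8 -244.3  117. ]
cup [210.1 229. ] [ 16  15 180] [332.  212.2] [ 17  20 261] [array([522.6, 160.7, 144.9]), np.float64(1.7)] [522.  160.4 152. ] [526.5 162.2 152. ]
```

View pics/crops.png

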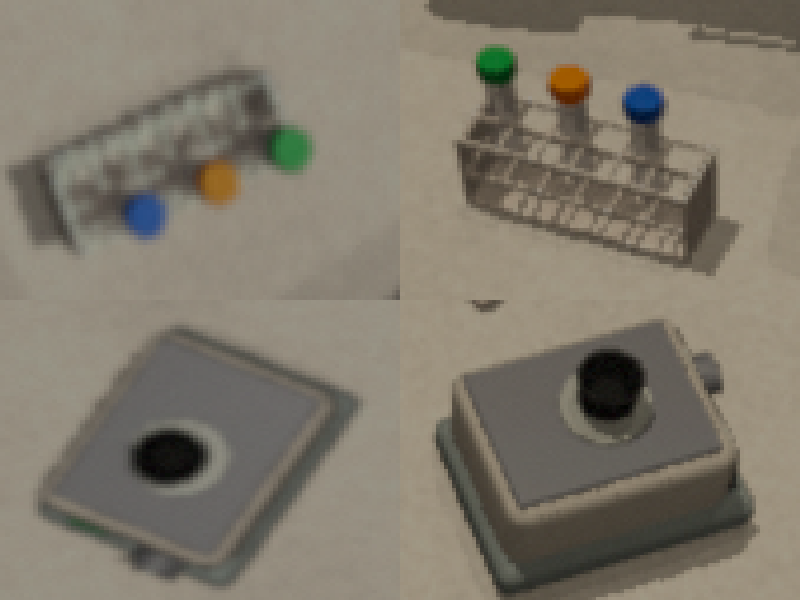

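Cap spacings come out at 43.7 and 44 mm, cap height is about 120 mm, and both points are in reach, so the measurements agree with the given sizes. I'm moving to the grasp.

```bash
cat > g.py <<'E'
from h import *
row=np.array([448.1-482.3,-162.2+243.4]);a=np.arctan2(row[1],row[0])-np.pi/2
O=np.array([465.1,-203.0]);C=np.array([522.3,160.6])
best=None
for yaw in(a-np.pi/2,a+np.pi/2):
    q=manip.inverse_kinematics([*O,200],down(yaw)); print(np.degrees(yaw).round(1),None if q is None else np.round(q,2))
    if q is not None and(best is None or abs(q[5])<best[0]):best=(abs(q[5]),yaw)
Q=down(best[1]);np.save("Q.npy",Q)
for p in([*O,96],[*O,290],[*C,290],[*C,205]):
    q=manip.inverse_kinematics(p,Q);print(p,None if q is None else np.round(q,2))
manip.goto([*O,180],Q);manip.line_to([*O,96.2],speed=80,f_stop=8)
print(sensors.current_position().round(1),sensors.current_wrist_force().round(2))
grasp(6);print(sensors.current_width(),sensors.current_wrist_force().round(2),sensors.current_moment().round(2),sensors.current_time())
p,d=imaging.capture("scene");x,y,w,h=180,60,140,105
cv2.imwrite("pics/g.png",cv2.resize(p[y:y+h,x:x+w],(800,600))[:,:,::-1])
E
python3 g.py
```

```text
-67.2 [-0.02  0.1  -0.39  0.   -1.08  0.42]
112.8 [-0.02  0.1  -0.39 -0.   -1.08 -2.72]
[np.float64(465.1), np.float64(-203.0), 96] [-0.02  0.21 -0.53  0.   -0.83  0.42]
[np.float64(465.1), np.float64(-203.0), 290] [-0.02  0.04 -0.25  0.   -1.28  0.42]
[np.float64(522.3), np.float64(160.6), 290] [ 0.66  0.11 -0.17  0.   -1.29 -0.26]
[np.float64(522.3), np.float64(160.6), 205] [ 0.66  0.16 -0.3   0.   -1.1  -0.26]
[ 465.5 -203.1   96.7] [-0.59 -0.14 -0.12]
21.147861590411413 [-0.02 -0.22 -0.66] [-0.02  0.15  0.02] 4.2083
```

View pics/g.png

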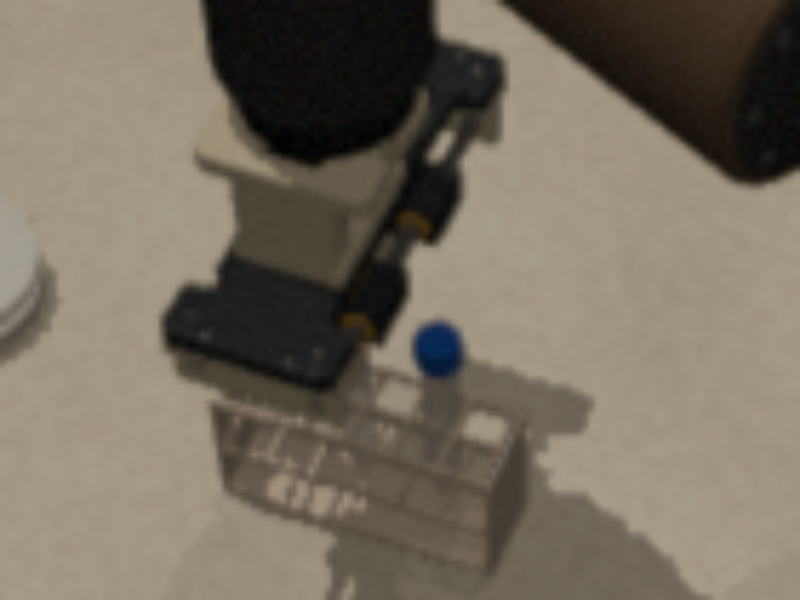

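The crop shows the gripper over the orange tube, with the blue cap at (437,348) undisturbed. The grip width of 21 mm matches the 22 mm cap. I'm firming the grip, lifting and carrying it above the cup.

```bash
cat > l.py <<'E'
from h import *
Q=np.load("Q.npy");C=[522.3,160.6]
grasp(40);w0=sensors.current_width()
p=sensors.current_position()
manip.line_to([p[0],p[1],295],speed=100);print(w0,sensors.current_width(),sensors.current_wrist_force().round(2))
manip.goto([*C,295],Q);print(sensors.current_position().round(1),sensors.current_width(),sensors.current_time())
out=[]
for n,(x,y,w,h) in(("scene",(270,110,112,168)),("top",(150,150,112,168))):
    P,_=imaging.capture(n);cv2.imwrite(f"full_{n}.png",P[:,:,::-1]);out.append(cv2.resize(P[y:y+h,x:x+w],(400,600)))
cv2.imwrite("pics/l.png",np.hstack(out)[:,:,::-1])
E
python3 l.py
```

```text
20.450410796579867 20.651937731180134 [-0.13  0.47 -0.76]
[522.4 159.8 295. ] 20.73332371200369 7.9917
```

View pics/l.png

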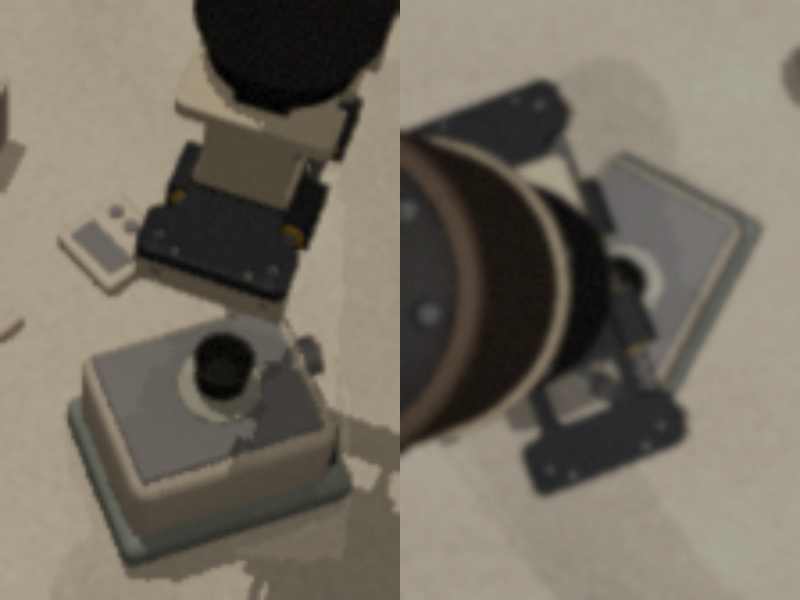

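The crops show the cup at (223,365) on the left, clear of the gripper, but no tube is visible. I'm checking whether the gripper is hiding it by projecting its expected points and looking at the rack.

```bash
cat >> h.py <<'E'
def proj(n,X):
    m=imaging.camera_model(n);K=m["K"];c=(m["world_to_cam"]@[*X,1])[:3];v=K@[c[0],-c[1],-c[2]];return v[:2]/v[2]
E
python3 - <<'E'
from h import *
for z in(204,224,314): print(z,proj("scene",[522,160,z]).round(1),proj("top",[522,160,z]).round(1))
p=cv2.imread("full_scene.png");x,y,w,h=205,90,100,75
a=cv2.resize(p[y:y+h,x:x+w],(400,300));x,y=270,130
b=cv2.resize(p[y:y+h,x:x+w],(400,300))
cv2.imwrite("pics/r.png",np.hstack([a,b]))
E
```

```text
204 [334.8 198.6] [207.  229.1]
224 [335.7 193.8] [205.6 229.1]
314 [340.1 170.4] [198.5 229.3]
```

View pics/r.png

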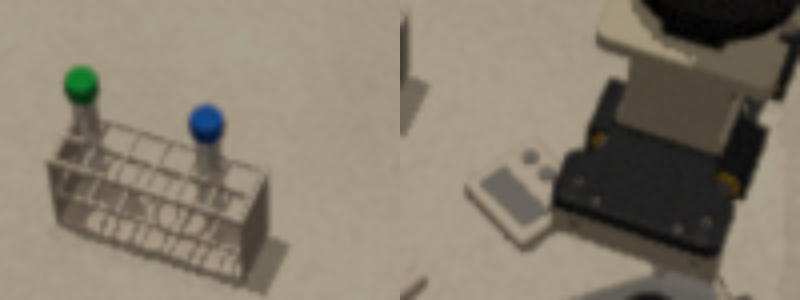

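The orange tube has left the rack; green at (82,85) and blue at (206,124) are untouched. The gripper's long axis points at the camera and hides the tube, so I'm turning the wrist so its narrow side faces the camera.

```bash
python3 - <<'E'
from h import *
C=[522.3,160.6]
c=[(abs(q[5]),y) for y in(-np.radians(135),np.radians(45)) if (q:=manip.inverse_kinematics([*C,310],down(y))) is not None]
print(c);Q=down(min(c)[1]);np.save("Q2.npy",Q)
manip.goto([*C,310],Q);print(sensors.current_position().round(1),sensors.current_width(),sensors.current_time())
for z in(219,239,265,310):print(z,proj("scene",[*C,z]).round(1))
P,_=imaging.capture("scene");x,y,w,h=270,110,133,100
cv2.imwrite("pics/t.png",cv2.resize(P[y:y+h,x:x+w],(798,600),interpolation=cv2.INTER_CUBIC)[:,:,::-1])
E
```

```text
[(np.float64(1.4423511146059107), np.float64(-2.356194490192345)), (np.float64(1.6992415389838822), np.float64(0.7853981633974483))]
[522.3 160.2 310. ] 20.900108091261494 9.1833
219 [335.6 195.3]
239 [336.5 190.4]
265 [337.8 183.8]
310 [340.  171.8]
```

View pics/t.png

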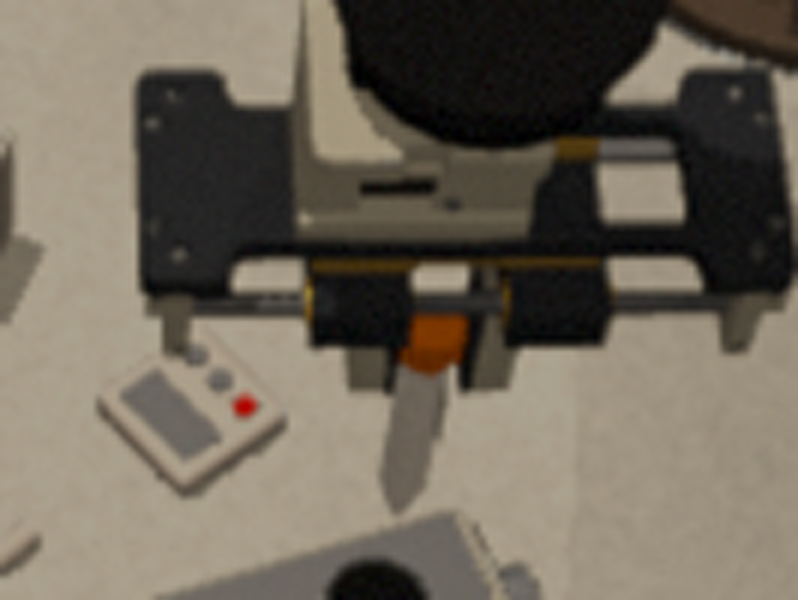

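The tube is held upright. Its tip is at crop (402,510), i.e. scene (337.0,195.0), against (335.6,195.3) expected. The cap has the same 1.4 px shift, so the tube isn't tilted. Relative to the cup at about (332.5,212) that is some 2 mm to image-right, which I trim before lowering.

```bash
python3 - <<'E'
from h import *
C=[523.5,159.2]
def st(s):print(s,sensors.current_position().round(1),sensors.current_wrist_force().round(1),round(sensors.current_width(),2),round(sensors.current_time(),2))
manip.line_to([*C,310],speed=60);manip.line_to([*C,236],speed=80);st("above floor")
hit=manip.line_to([*C,214],speed=12,f_stop=3);st(f"touch {hit}")
P,_=imaging.capture("scene");x,y,w,h=270,130,133,100
cv2.imwrite("pics/c.png",cv2.resize(P[y:y+h,x:x+w],(798,600),interpolation=cv2.INTER_CUBIC)[:,:,::-1])
E
```

```text
above floor [523.8 159.3 236.6] [ 0.1 -0.3  0.1] 20.37 10.56
touch True [523.6 159.2 221.9] [-0.8  0.8  4.1] 20.72 11.71
```

View pics/c.png

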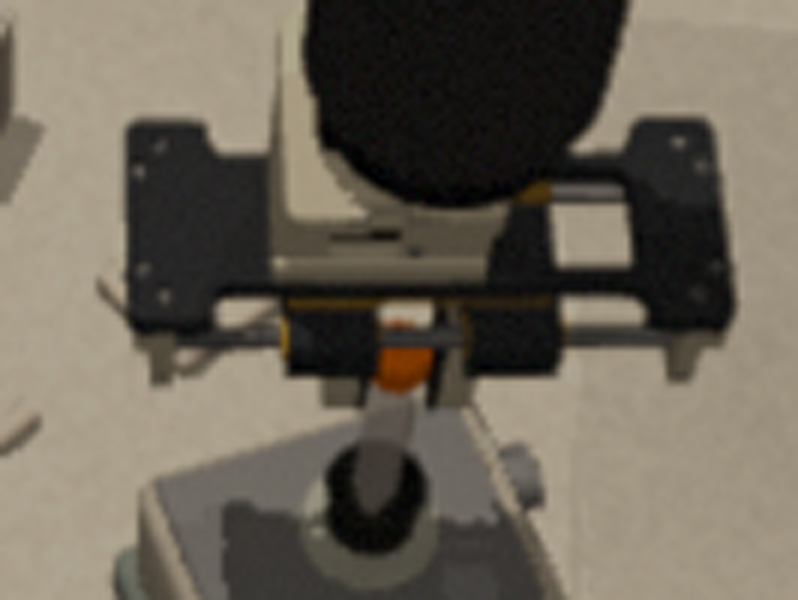

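The tube is inside the cup with its tip at about (372,510) and the cup centred at about (375,500). It touched at z≈222 as predicted (about 223). Pressing down with force feedback.

```bash
python3 - <<'E'
from h import *
C=[523.5,159.2]
def F():
    v=[];
    for _ in range(4): manip.pause(.03);v.append(sensors.current_wrist_force()[2])
    return np.mean(v)
z=sensors.current_position()[2]
z=221.
while z>205:
    z-=.7 if F()<9 else .4
    manip.line_to([*C,z],speed=8)
    f=F();print(round(z,1),sensors.current_position().round(1)[2],round(f,1))
    if f>15:break
print(sensors.current_width(),sensors.current_wrist_force().round(1),sensors.current_moment().round(2),sensors.current_time())
E
```

```text
220.3 220.4 4.5
219.6 219.7 4.9
218.9 219.1 5.4
218.2 218.5 5.7
217.5 217.9 6.1
216.8 217.2 6.5
216.1 216.6 7.0
215.4 216.0 7.4
214.7 215.4 8.3
214.0 214.9 9.4
213.3 214.8 12.1
212.9 214.8 13.7
212.5 214.7 14.9
212.1 214.6 17.1
20.775111028358754 [-1.1  0.7 17.5] [0.32 0.68 0.05] 19.0417
```

The stop is clear: z has stayed at 214.8 while the force rose to 17 N. I'm holding, then checking.

```bash
python3 - <<'E'
from h import *
for _ in range(4):
    manip.pause(1.1);print(sensors.current_position().round(1),sensors.current_wrist_force().round(1),round(sensors.current_width(),2),round(sensors.current_time(),1))
P,_=imaging.capture("scene");x,y,w,h=200,80,200,150
cv2.imwrite("pics/e.png",cv2.resize(P[y:y+h,x:x+w],(800,600),interpolation=cv2.INTER_CUBIC)[:,:,::-1])
E
```

```text
[525.1 159.9 214.6] [-0.9  0.1 16.7] 20.8 20.1
[525.1 159.9 214.6] [-1.4  0.6 15.9] 21.0 21.2
[525.1 159.9 214.6] [-1.   0.5 16.8] 21.09 22.3
[525.1 159.9 214.6] [-1.8  0.7 16.1] 20.92 23.4
```

View pics/e.png

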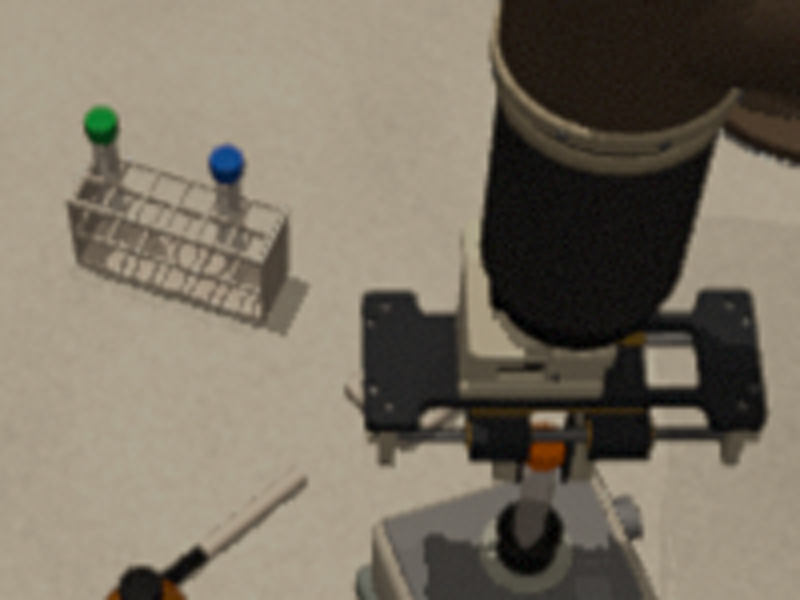

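The cup is down with the tube upright in it (crop 530,530), and the other tubes stand in the rack at (101,125) and (227,163). It has been held steady at about 16 N for more than 4 s, so I'm handing in.

```bash
python3 -c "
from plant import *
print(hand_in())"
```

```text
the job is handed in; nothing more can be done
None
```

I handed the job in at about 23 s on the robot's clock: the orange-capped tube stands upright in the mixer cup, held on its stop at about 16 N for over 4 s and still gripped, with the blue and green tubes still in the rack.

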